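# Fit the grater plate on its catch box under the sprung clips

## Robot

A 6-joint arm with a two-finger parallel gripper is mounted at the origin on the work surface; the furniture and walls round the work are solid. World frame = base frame: x ahead of the robot, y to its left, z up, the work surface at z = 0. Lengths are in mm, angles in rad, forces in N, time in s.
With the tool pointing down it reaches from about 275 to 750 mm from the base axis. Payload 10.2 kg.
Tool frame: the origin (TCP) lies on the front face of the gripper's body, between the roots of the fingers; the fingertips stand 73 mm ahead of it and the grasp point (between the pads) lies 54 mm ahead of it; z points along the fingers, y is the line along which they close (so a half turn about z gives the same grasp; the last joint's range is limited). The gripper opens to 85 mm and grips with 20 to 120 N. Pads are 22 mm wide; open, the fingers measure 114 mm over their backs; the gripper's body (76 mm by 85 mm) begins 54 mm behind the grasp point. The pads swing forward as they close: fully open they stand 13 mm farther back than shut.
Start: joints at [1.022, 0.313, 1.498, -0, 1.331, -0.223], TCP at [168.048, 497.385, 303.894] pointing down, gripper open.
Joint ranges: [-2.94, 2.94], [-0.97, 2.17], [0.19, 2.56], [-1.23, 4.37], [0.02, 3.11], [-2.88, 2.88]. Speed limits (rad/s): [2.39, 2.39, 3.01, 3.14, 3.14, 3.14].

## Interface

Orientations are given as a unit quaternion [w, x, y, z].
In Python, from rig import * gives the robot as it stands.
- The arm moves only by the tool step_arm, never from a script. Its argument "plan" is a list of rows, each an object with "offset": the shift along the tool's x, y, z in cm, a list of three; "rot": the turn, a rotation vector about the tool's x, y, z in degrees, a list of three; "gripper": the finger opening in cm, from 0 to 8.54. In form: [{"offset": [x, y, z], "rot": [wx, wy, wz], "gripper": gripper}, ...]. A call has 1 to 12 rows; each row is the pose to reach, as a shift and turn from the pose commanded when the call began, along the tool's axes at that moment; what a row does not reach only later rows make up. A row lasts 1/10 s, in which the tool goes at most 50 mm and 8.59 degrees, less where a joint would pass 70% of its speed; a pose out of reach is approached as far as the arm can. A call with a gripper value outside its range is refused whole. The fingers move at their own pace and stop on an object; "squeeze" is the grip in N (left out, the last holds). Time passes only in rows, so rows that repeat a pose let the fingers close. It gives the time, the measured TCP pose, the force, the opening and the grip force at its end, in the units of the state.
- sense(): the state, without advancing time (a new reading comes with each control period).
- capture(name): name is "side" or "top" or "wrist"; returns a dict with "color" (420x560x3 uint8, red, green, blue), "depth" (420x560 float32, mm along the optical axis (not along the pixel's ray), 0 where there is no reading), "vertical_fov" (degrees; the focal length in pixels is half the picture's height over the tangent of half this angle, whatever the lens; pixels are square), "cx", "cy" (the principal point, pixels), "rvec" (rotation vector, rad) and "tvec" (3), from world to camera coordinates, as OpenCV has them; the wrist camera has in their place "mount" (4x4, takes a point from camera to tool coordinates, whose origin is the TCP and whose axes are the flange's). Camera axes: x right, y down, z forward; pixel columns grow to the right and rows downward; lengths in mm; the calibration is good to about 2 mm. A picture is of the moment at which its call begins: read the wrist's pose just before it.
- finish_job(): hands the job in; it is judged then, once.
The state is a dict: "time_s": time; "joints": joint angles; "dq": joint speeds; "tau": joint torques, N m; "eef_pos": TCP position; "ee_rot": TCP orientation; "force": force on the tool from outside, world axes, zero at the start; "wrist_torque": the same for the moment, N m; "grip_width": opening from 0.0 (shut) to 1.0 (fully open); "grip_force": force on a finger pad.
Only numpy, scipy, OpenCV 4.12 (cv2) and the standard library are available. Lean on these libraries where they do the work, as an engineer would, in place of code of your own. Each camera call takes 0.05 s, during which the arm holds its last target. There are 200 camera calls.

## Task

Fit the grater plate (the steel plate with rows of round holes, not the one with the single slicing blade) onto the catch box: pick it up by its upright handle, lay it flat on the ledges at the open end with its bevelled edge toward the two sprung clips, and slide it gently, never pressing or pushing hard, under the clips until it is fully home against the stop and both clips have ridden over its edge and snapped down into its slots. Let go and leave the slicer plate, the jam jar and the salt shaker where they are.

Things in the scene. Friction and masses are not known exactly. Their poses are not given: they have to be found in the camera images.
- grater_grip (a point): Grater plate (0.1-0.25 kg): flat steel, 140 mm long (x), 92 wide (y), 7 thick, rows of round holes; starts flat on the worktop. A black upright fin, its handle, 10 mm thick (x), 44 wide (y), rises to 40 mm above the underside. Point: middle of the fin, 28 mm above the underside, 13 mm ahead of the rear edge, to be gripped on its front and back faces. x points to the bevelled front edge, z up.
- grater_edge (a point): Middle of the grater plate's front edge, at its underside, 127 mm ahead (+x) of the grip point; same axes. The last 13 mm before it are bevelled from 7 down to 2.3 mm thickness. Two slots through the plate, 22.5 mm long (x), 14 wide, at y = +30 and -30 mm, end 25.5 mm behind this edge.
- slicer_grip (a point): Slicer plate: the same outline, slots and handle fin as the grater plate, and the same point on it, but with one slanting slot and blade in place of the holes. Leave it where it lies.
- box_stop (a point): White and grey catch box, fixed, 179 mm long, 115 wide. Point: middle of its upright stop face, at ledge level, 58 mm above the worktop; the plate slides along +x. Plate home: underside on the ledges, front edge at the stop, so its grip point is at x -127, y 0, z +28 mm from here. Readings do not tell exactly where it meets the stop: feel for it. End block and hinges stand up to 19 mm over the ledges.
- box_mouth (a point): Middle of the box's open end, ledge level, 155 mm before the stop (-x); same axes. A sill here and two side ledges carry the plate (92 wide). Guides 7 mm high beside it stand 103 mm apart up to 75 mm before the stop, narrow to 95 over the next 30 mm, then run straight. Lay the front edge 60 to 75 mm before the stop, then slide. Pushing can press it down: all forces on it must together stay under 30 N.
- clip_left (a joint): Sprung steel clip at y = +30 mm, hinged 16 mm beyond the stop; its tooth, 30 mm before the stop, hangs 3 mm above the ledges, its upturned tip begins 55 mm before the stop. Angle in rad: 0 at rest; about 0.08 with the tooth riding on the plate; under 0.03 snapped into the slot, once the plate is within 2 mm of the stop. Lifting both takes a push of 5 to 10 N, riding about 3 N.
- clip_right (a joint): The same for the clip on the -y side, at y = -30 mm.
- jam_jar: Jam jar, 68 mm across x 84 mm high, loose; origin at the centre of its underside. Leave it.
- salt_shaker: Salt shaker, 44 mm across x 90 mm high, loose; origin at the centre of its underside. Leave it.

How it is judged (in metres and radians):
On the way, in this order (a step that is already met when the one before it is completed fails the run):
1. the grater plate is picked up off the worktop (height (world z) of grater_grip above 0.06 m), for 0.1 s.
2. the grater plate lies on the ledges and both clips ride on top of it (value of joint each of clip_left, clip_right above 0.05 rad and x of grater_grip in the frame of box_stop above -0.16 m and z of grater_grip in the frame of box_stop below 0.034 m), for 0.1 s.
At the end, for the whole second after the job is handed in: The grater plate lies flat on the box's ledges (within 3 mm of their height, under 0.03 rad of tilt), home against the stop (within 3 mm), its handle centred within 8 mm and the plate straight within 0.07 rad, both clips snapped down in its slots (each under 0.03 rad), released and at rest (value of joint each of clip_left, clip_right below 0.03 rad and x of grater_grip in the frame of box_stop between -0.13 and -0.124 m and y of grater_grip in the frame of box_stop between -0.008 and 0.008 m and z of grater_grip in the frame of box_stop between 0.025 and 0.031 m and angle between the x axis of grater_grip and the x axis of box_stop, either way round below 0.07 rad and angle between grater_grip's own z axis and vertical below 0.03 rad and contact force between grater and the fingers below 0.1 N and linear speed of grater below 0.01 m/s); the robot touches nothing.
It fails at once if the grater plate is forced: all forces between it and the box with its clips add up to more than 32 N (contact force between grater and grating_box above 32 N).
It fails at once if the slicer plate is disturbed by more than 15 mm (distance of slicer_grip from where it was at the start of the episode above 0.015 m).
It fails at once if the jam jar is disturbed by more than 15 mm (distance of jam_jar from where it was at the start of the episode above 0.015 m).
It fails at once if the salt shaker is disturbed by more than 15 mm (distance of salt_shaker from where it was at the start of the episode above 0.015 m).
It also fails if it takes over 67 s, if anything falls off the work surface, if the arm or the gripper's body presses on something with over 40 N, if the wrist force passes 120 N, or if a joint passes its speed limit or range.

## Working session

There is one attempt and no reset: what is moved stays moved. The work goes in short steps, Python scripts to look and compute and a tool call to move; the robot and the scene stay as the last step left them, time stands still between calls to the robot, and variables do not carry over. Pictures are saved under pics/ and viewed, at most 10 in all, crops included, and the job is handed in when it is done.

Besides the shell and the picture viewer there is one more tool, called as name([rows], argument=value, ...), one row to a line, values as JSON. step_arm: Moves the arm, as the interface text tells. Its arguments: {"type":"object","properties":{"plan":{"type":"array"},"squeeze":{"type":"number"}},"required":["plan"]}

```bash
mkdir -p pics; ls
python3 - <<'E'
from rig import *
import cv2,numpy as np
print(sense())
for n in("side","top"):
    c=capture(n); np.savez(f"pics/{n}0.npz",**c); cv2.imwrite(f"pics/{n}0.png",c["color"][...,::-1])
    print(n,c["vertical_fov"],c["cx"],c["cy"],c["rvec"],c["tvec"])
E
```

```text
pics
{'time_s': 0.0, 'joints': array([ 1.02160344e+00,  3.13487027e-01,  1.49847273e+00, -9.01655193e-06,
        1.33099656e+00, -2.23389026e-01]), 'dq': array([ 0.00151099, -0.00021752, -0.00025346, -0.00078848, -0.00060862,
        0.00055058]), 'tau': array([-1.11328345e-04, -4.12272298e+01, -2.59736717e+01, -2.35697016e-04,
        4.26205239e-03,  1.40092234e-05]), 'eef_pos': array([167.95234927, 497.22838095, 303.30264814]), 'ee_rot': array([-2.52826811e-04,  1.62181297e-01,  9.86760742e-01, -6.33236681e-04]), 'force': array([-0.09693647, -0.0770719 ,  0.87311112]), 'wrist_torque': array([-0.02965916,  0.03938989,  0.0241705 ]), 'grip_force': 0.0, 'grip_width': 1.0030022605546243}
side 47.83012633814397 269.50722644676927 210.18568018358843 [-0.02059276  2.81419128 -1.36756405] [ 550.36700376   91.95228632 1287.47348891]
top 51.15083224221676 278.0542909413424 214.42883493468617 [ 1.68298012 -2.27047868  0.51361492] [133.61304848 516.0167999  811.54604408]
```

View pics/top0.png

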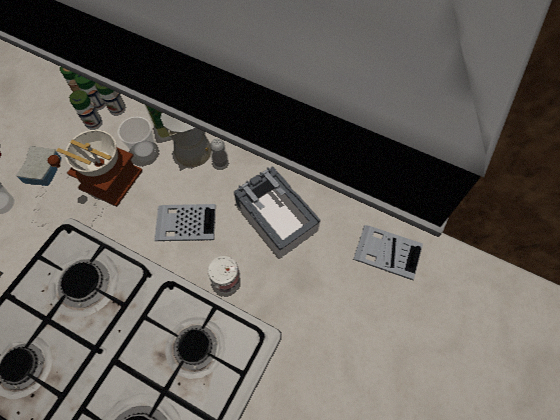

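View pics/side0.png

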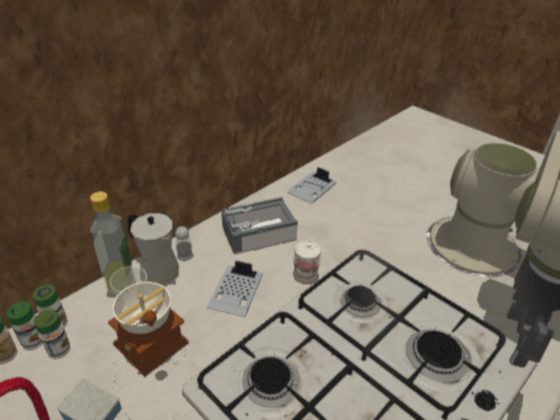

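Top view: grater at about (187,222) with its fin at (209,221), box at (277,210) with its clips and hinges at the upper-left end, slicer at (388,250), jar at (223,273), shaker at (219,152). Side view: grater fin at (243,269), box at (260,222).

```bash
cat > h.py <<'E'
import numpy as np,cv2
from scipy.spatial.transform import Rotation as R
def load(f): return dict(np.load(f))
def foc(c): return 210/np.tan(np.radians(float(c["vertical_fov"]))/2)
def T(c,pose=None):
    "camera->world R,t"
    if "mount" in c:
        q=pose[1]; Rt=R.from_quat([q[1],q[2],q[3],q[0]]).as_matrix(); M=c["mount"]
        return Rt@M[:3,:3], Rt@M[:3,3]+pose[0]
    Rc=cv2.Rodrigues(c["rvec"])[0]; return Rc.T,-Rc.T@c["tvec"].ravel()
def cloud(c,pose=None):
    v,u=np.mgrid[0:420,0:560]; d=c["depth"]; f=foc(c)
    P=np.stack([(u-c["cx"])/f*d,(v-c["cy"])/f*d,d],-1); Rm,t=T(c,pose); return P@Rm.T+t
def ray(c,u,v,z,pose=None):
    f=foc(c);Rm,t=T(c,pose); d=Rm@np.array([(u-c["cx"])/f,(v-c["cy"])/f,1]); return t+d*(z-t[2])/d[2]
def tri(c1,p1,uv1,c2,p2,uv2):
    A=[];b=[]
    for c,p,(u,v) in((c1,p1,uv1),(c2,p2,uv2)):
        Rm,t=T(c,p);f=foc(c);d=Rm@np.array([(u-c["cx"])/f,(v-c["cy"])/f,1]);d/=np.linalg.norm(d)
        M=np.eye(3)-np.outer(d,d);A.append(M);b.append(M@t)
    A=np.vstack(A);b=np.hstack(b);x=np.linalg.lstsq(A,b,rcond=None)[0];return x,np.linalg.norm(A@x-b)
E
python3 - <<'E'
from h import *
np.set_printoptions(precision=0,suppress=True)
for n,pts in(("top",[(187,222),(209,221),(160,222),(208,208),(277,215),(260,185),(242,205),(280,172),(318,215),(275,252),(388,250),(223,273),(219,152),(190,150),(300,100),(440,222),(400,40),(300,190)]),("side",[(243,269),(235,290),(260,222),(308,255)])):
    c=load(f"pics/{n}0.npz");P=cloud(c);print(n,T(c)[1])
    for u,v in pts:print((u,v),P[v,u])
c=load("pics/top0.npz");P=cloud(c)
big=cv2.resize(c["color"][130:290,120:330,::-1],None,fx=3.8,fy=3.6,interpolation=cv2.INTER_CUBIC);cv2.imwrite("pics/topcrop.png",big)
E
```

```text
top [146.  91. 956.]
(187, 222) [626. 176.  10.]
(209, 221) [599. 124.  40.]
(160, 222) [646. 237.   9.]
(208, 208) [632. 119.  41.]
(277, 215) [582. -34.   9.]
(260, 185) [643. -11.  63.]
(242, 205) [613.  41.  46.]
(280, 172) [698. -77.   2.]
(318, 215) [ 557. -130.    1.]
(275, 252) [495.  -3.   5.]
(388, 250) [ 422. -252.   10.]
(223, 273) [453. 121.  84.]
(219, 152) [754.  59.  72.]
(190, 150) [789. 125.  60.]
(300, 100) [209.  67. 876.]
(440, 222) [179.  38. 852.]
(400, 40) [206.  47. 891.]
(300, 190) [ 635. -109.    2.]
side [559. 959. 858.]
(243, 269) [615. 133.  24.]
(235, 290) [632. 188.   8.]
(260, 222) [578. -70.   6.]
(308, 255) [460. 145.  86.]
```

View pics/topcrop.png

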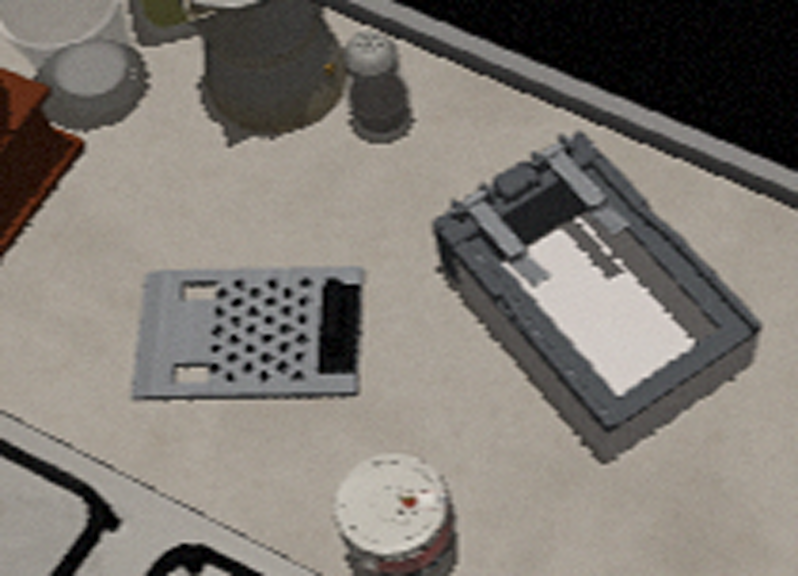

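The crop shows the grater's bevelled edge on the left and its fin on the right. The box's hinges, clips and end block are at its upper left, and the open end is at the lower right. I'll move the wrist camera over both for a closer look.

step_arm([
  {"offset":[-45,-23,-6],"rot":[0,0,0],"gripper":8.5},
  {"offset":[-45,-23,-6],"rot":[0,0,0],"gripper":8.5},
  {"offset":[-45,-23,-6],"rot":[0,0,0],"gripper":8.5},
  {"offset":[-45,-23,-6],"rot":[0,0,0],"gripper":8.5},
  {"offset":[-45,-23,-6],"rot":[0,0,0],"gripper":8.5},
  {"offset":[-45,-23,-6],"rot":[0,0,0],"gripper":8.5},
  {"offset":[-45,-23,-6],"rot":[0,0,0],"gripper":8.5},
  {"offset":[-45,-23,-6],"rot":[0,0,0],"gripper":8.5},
  {"offset":[-45,-23,-6],"rot":[0,0,0],"gripper":8.5},
  {"offset":[-45,-23,-6],"rot":[0,0,0],"gripper":8.5},
  {"offset":[-45,-23,-6],"rot":[0,0,0],"gripper":8.5},
  {"offset":[-45,-23,-6],"rot":[0,0,0],"gripper":8.5},
])

```text
time_s: 1.3
eef_pos: [521.4, 134.4, 363.2]
ee_rot: [-0.001, 0.163, 0.987, -0.0]
force: [0.4, 0.4, -1.0]
grip_width: 0.996
grip_force: 0.0
```

```bash
cat >> h.py <<'E'
def snap(name,tag):
    from rig import sense,capture
    s=sense(); c=capture(name); c["p"]=s["eef_pos"];c["q"]=s["ee_rot"]
    np.savez(f"pics/{name}{tag}.npz",**c); cv2.imwrite(f"pics/{name}{tag}.png",c["color"][...,::-1]); return c,(s["eef_pos"],s["ee_rot"])
E
python3 - <<'E'
from h import *
c,p=snap("wrist","1");print(p,c["mount"],c["vertical_fov"])
E
```

```text
(array([521.39639762, 134.3980594 , 363.21465454]), array([-5.95804971e-04,  1.63319604e-01,  9.86573030e-01, -8.81925176e-05])) [[ 1.12737013e-04 -9.54760024e-01 -2.97377344e-01  7.65551267e+01]
 [ 9.99999142e-01 -2.80375795e-04  1.27927875e-03  7.03367268e-01]
 [-1.30478162e-03 -2.97377233e-01  9.54759173e-01 -7.01510232e+01]
 [ 0.00000000e+00  0.00000000e+00  0.00000000e+00  1.00000000e+00]] 69.08394191723076
```

View pics/wrist1.png

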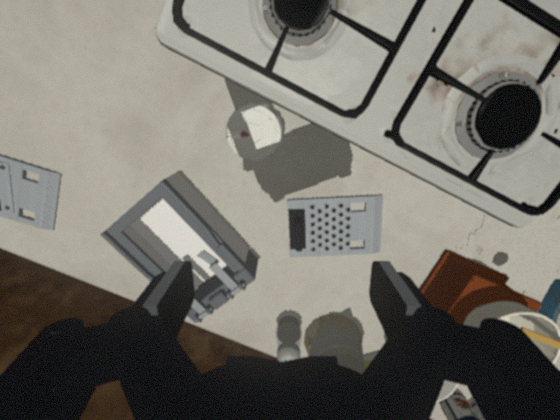

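Wrist view: the grater is at (335,225) with its fin at (297,230) and bevel on the right. The box runs from its mouth at about (140,205) to its clips at about (225,280).

```bash
cat > m.py <<'E'
from h import *
np.set_printoptions(precision=1,suppress=True)
def run(c,pose,roi,tag,n=None):
    P=cloud(c,pose); rgb=c["color"].astype(int); out={}
    u0,v0,u1,v1=roi
    V,U=np.mgrid[0:420,0:560]; inr=(U>=u0)&(U<u1)&(V>=v0)&(V<v1)
    blue=(rgb[...,2]-rgb[...,0]>4)&inr; dark=(rgb.sum(-1)<110)&inr&(P[...,2]>0)
    def big(m):
        n,l,s,ce=cv2.connectedComponentsWithStats(m.astype(np.uint8));i=1+s[1:,4].argmax();return l==i
    m=big(cv2.morphologyEx((blue|dark).astype(np.uint8),cv2.MORPH_CLOSE,np.ones((5,5))))
    vv,uu=np.nonzero(m); W=np.array([ray(c,u,v,7,pose)[:2] for u,v in zip(uu,vv)],np.float32)
    print(tag,"plate z med",np.median(P[m][:,2]),"rect",cv2.minAreaRect(W),cv2.boxPoints(cv2.minAreaRect(W)).tolist())
    f=P[inr&(rgb.sum(-1)<140)&(P[...,2]>34)&(P[...,2]<50)]
    print("fin n",len(f),"med",np.median(f,0),"rect",cv2.minAreaRect(f[:,:2].astype(np.float32)))
c=load("pics/wrist1.npz");run(c,(c["p"],c["q"]),(275,180,395,270),"wrist")
c=load("pics/top0.npz");run(c,None,(145,195,222,248),"top")
# box top: z 50..72
for f,roi in(("wrist1",(90,160,270,330)),("top0",(225,155,325,262))):
    c=load(f"pics/{f}.npz");p=(c["p"],c["q"]) if "p" in c else None
    P=cloud(c,p);V,U=np.mgrid[0:420,0:560]
    m=(U>=roi[0])&(U<roi[2])&(V>=roi[1])&(V<roi[3])&(P[...,2]>50)&(P[...,2]<95)
    Q=P[m];print(f,"box n",len(Q),"hist",np.histogram(Q[:,2],np.arange(50,95,3)))
    Q2=Q[(Q[:,2]<70)];r=cv2.minAreaRect(Q2[:,:2].astype(np.float32));print(r,cv2.boxPoints(r).tolist())
E
python3 m.py
```

```text
wrist plate z med 7.281021435531642 rect ((629.9934692382812, 183.17422485351562), (132.6416778564453, 90.08096313476562), 74.76514434814453) [[569.1082763671875, 131.01968383789062], [656.0235595703125, 107.34854125976562], [690.878662109375, 235.32876586914062], [603.96337890625, 258.9999084472656]]
fin n 57 med [605.5 130.7  38.7] rect ((612.8009033203125, 128.38119506835938), (9.750380516052246, 37.690921783447266), 72.48455810546875)
top plate z med 7.547819627379852 rect ((630.462890625, 179.56285095214844), (135.36695861816406, 91.60138702392578), 73.90350341796875) [[567.692138671875, 127.2313461303711], [655.702392578125, 101.83431243896484], [693.233642578125, 231.89434814453125], [605.223388671875, 257.2913818359375]]
fin n 77 med [612.3 124.9  39.6] rect ((613.8228759765625, 125.04874420166016), (10.077112197875977, 42.18766784667969), 74.1893310546875)
wrist1 box n 5561 hist (array([ 172,  243, 2146,  392, 1064,  549,  124,  500,  328,   30,    3,
         10,    0,    0]), array([50, 53, 56, 59, 62, 65, 68, 71, 74, 77, 80, 83, 86, 89, 92]))
((603.6869506835938, -89.35099792480469), (178.4763641357422, 245.31565856933594), 20.260648727416992) [[477.494873046875, -5.184795379638672], [562.445556640625, -235.32203674316406], [729.8790283203125, -173.51719665527344], [644.9283447265625, 56.62004089355469]]
top0 box n 2209 hist (array([ 62, 128, 514, 370, 316, 331, 119, 162, 122,  41,   4,  32,   7,
         1]), array([50, 53, 56, 59, 62, 65, 68, 71, 74, 77, 80, 83, 86, 89, 92]))
((580.2789306640625, -31.990768432617188), (179.70176696777344, 116.04279327392578), 20.572141647338867) [[475.76983642578125, -9.241754531860352], [516.5457153320312, -117.88455200195312], [684.7880249023438, -54.739784240722656], [644.0121459960938, 53.90301513671875]]
```

step_arm([
  {"offset":[-8.95,2.2,3],"rot":[0,0,-2.7],"gripper":8.5},
  {"offset":[-8.95,2.2,8],"rot":[0,0,-2.7],"gripper":8.5},
  {"offset":[-8.95,2.2,12],"rot":[0,0,-2.7],"gripper":8.5},
  {"offset":[-8.95,2.2,16],"rot":[0,0,-2.7],"gripper":8.5},
  {"offset":[-8.95,2.2,18.3],"rot":[0,0,-2.7],"gripper":8.5},
  {"offset":[-8.95,2.2,18.3],"rot":[0,0,-2.7],"gripper":8.5},
  {"offset":[-8.95,2.2,18.3],"rot":[0,0,-2.7],"gripper":8.5},
  {"offset":[-8.95,2.2,18.3],"rot":[0,0,-2.7],"gripper":8.5},
])

```text
time_s: 2.15
eef_pos: [613.1, 128.4, 183.6]
ee_rot: [0.002, 0.138, 0.99, 0.0]
force: [0.5, -0.0, 0.5]
grip_width: 0.995
grip_force: 0.0
```

```bash
cat > m2.py <<'E'
from h import *
np.set_printoptions(precision=1,suppress=True)
c,p=snap("wrist","2");print(p)
P=cloud(c,p);d=(c["color"].astype(int).sum(-1)<140)&(P[...,2]>32)&(P[...,2]<46)&(np.hypot(P[...,0]-613,P[...,1]-127)<45)
f=P[d];print(len(f),np.median(f,0),cv2.minAreaRect(f[:,:2].astype(np.float32)))
b=(P[...,2]>4)&(P[...,2]<12)&(np.hypot(P[...,0]-630,P[...,1]-181)<90);f=P[b]
r=cv2.minAreaRect(f[:,:2].astype(np.float32));print("plate",r,np.median(f[:,2]))
E
python3 m2.py
```

```text
(array([613.1, 128.4, 183.6]), array([0. , 0.1, 1. , 0. ]))
738 [612.6 128.4  39.6] ((614.849609375, 127.98163604736328), (10.678542137145996, 41.902679443359375), 73.67229461669922)
plate ((631.4920654296875, 182.00747680664062), (139.08502197265625, 92.58112335205078), 74.21484375) 7.35077830713557
```

View pics/wrist2.png

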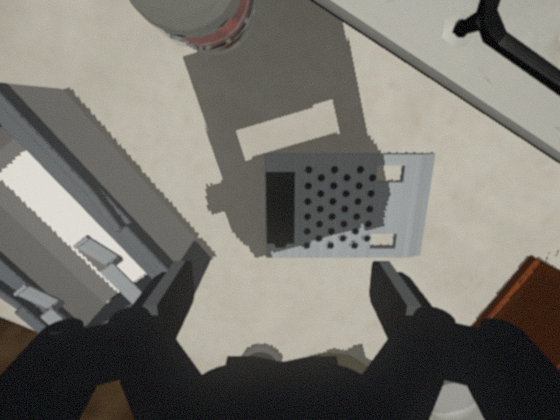

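The fin is at (281,208) pixels, centred between the fingers, and the plate matches its stated size. I'll descend and grip.

step_arm([
  {"offset":[-0.2,0,3],"rot":[0,0,0],"gripper":5},
  {"offset":[-0.2,0,6],"rot":[0,0,0],"gripper":5},
  {"offset":[-0.2,0,8.5],"rot":[0,0,0],"gripper":5},
  {"offset":[-0.2,0,9.8],"rot":[0,0,0],"gripper":5},
  {"offset":[-0.2,0,9.8],"rot":[0,0,0],"gripper":5},
  {"offset":[-0.2,0,9.8],"rot":[0,0,0],"gripper":0},
  {"offset":[-0.2,0,9.8],"rot":[0,0,0],"gripper":0},
  {"offset":[-0.2,0,9.8],"rot":[0,0,0],"gripper":0},
  {"offset":[-0.2,0,9.8],"rot":[0,0,0],"gripper":0},
  {"offset":[-0.2,0,9.8],"rot":[0,0,0],"gripper":0},
  {"offset":[-0.2,0,9.8],"rot":[0,0,0],"gripper":0},
  {"offset":[-0.2,0,9.8],"rot":[0,0,0],"gripper":0},
], squeeze=45)

```text
time_s: 3.4
eef_pos: [615.1, 127.1, 84.4]
ee_rot: [0.001, 0.139, 0.99, 0.0]
force: [-0.8, -0.5, 6.3]
grip_width: 0.103
grip_force: 45.0
```

```bash
python3 -c "
from rig import *;s=sense();print(s['eef_pos'],s['grip_width'],s['grip_force'],s['force'],s['joints'])"
```

```text
[615.1256668  127.14159741  84.43802077] 0.10267420170229885 44.966440200805664 [-0.84869237 -0.53985301  6.31059994] [ 1.75949771e-02  7.68581056e-01  1.37972727e+00 -4.22753162e-06
  9.90887588e-01 -1.27455799e+00]
```

step_arm([
  {"offset":[0,0,-1],"rot":[0,0,0],"gripper":0},
  {"offset":[0,0,-3],"rot":[0,0,0],"gripper":0},
  {"offset":[0,0,-6],"rot":[0,0,0],"gripper":0},
  {"offset":[0,0,-9],"rot":[0,0,0],"gripper":0},
  {"offset":[0,0,-12],"rot":[0,0,0],"gripper":0},
  {"offset":[0,0,-14],"rot":[0,0,0],"gripper":0},
  {"offset":[0,0,-14],"rot":[0,0,0],"gripper":0},
  {"offset":[0,0,-14],"rot":[0,0,0],"gripper":0},
])

```text
time_s: 4.2
eef_pos: [614.2, 127.1, 222.4]
ee_rot: [-0.0, 0.139, 0.99, -0.0]
force: [0.0, -0.5, -1.8]
grip_width: 0.105
grip_force: 43.9
```

```bash
cat > m3.py <<'E'
from h import *
import sys
np.set_printoptions(precision=2,suppress=True)
c,p=snap("wrist",sys.argv[1]);print(p)
# plate in tool frame: points between z 72..90 in tool z
I=(np.zeros(3),np.array([1,0,0,0])); P=cloud(c,I)
m=(P[...,2]>60)&(P[...,2]<100)&(np.abs(P[...,0])<75)&(np.abs(P[...,1])<150)&(c["depth"]>0)
rgb=c["color"].astype(int); m&=rgb[...,2]>=rgb[...,0]-3
n,l,s,ce=cv2.connectedComponentsWithStats(cv2.morphologyEx(m.astype(np.uint8),cv2.MORPH_OPEN,np.ones((3,3))));i=1+s[1:,4].argmax();Q=P[(l==i)&m]
pl=Q[(rgb[(l==i)&m].sum(-1)>200)]
A=np.c_[pl[:,:2],np.ones(len(pl))];k=np.linalg.lstsq(A,pl[:,2],rcond=None)[0];
for _ in range(3):
    ok=abs(A@k-pl[:,2])<3; k=np.linalg.lstsq(A[ok],pl[ok,2],rcond=None)[0]
print("plane z=ax+by+c",k,"n",ok.sum())
r=cv2.minAreaRect(pl[ok][:,:2].astype(np.float32));print(r,cv2.boxPoints(r).tolist())
E
python3 m3.py 3
```

```text
(array([614.2 , 127.08, 222.38]), array([-0.  ,  0.14,  0.99, -0.  ]))
plane z=ax+by+c [-0.    0.01 76.86] n 24733
((-0.5366744995117188, 57.32452392578125), (138.4093475341797, 92.51982116699219), 89.98783111572266) [[-46.811283111572266, -11.870323181152344], [45.70853805541992, -11.889976501464844], [45.73793411254883, 126.51937103271484], [-46.78188705444336, 126.53902435302734]]
```

View pics/wrist3.png

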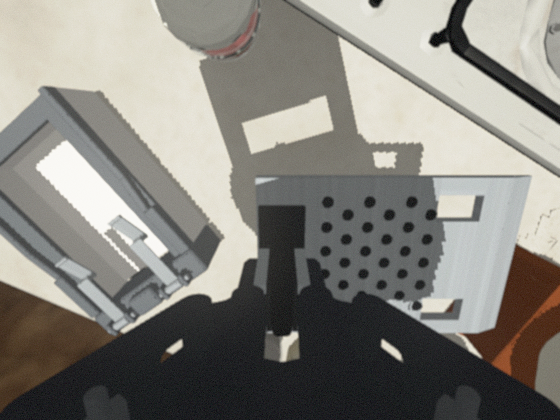

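The plate is held level, centred and straight, with its front edge about 127 mm ahead of the tool. I'll carry it above the box mouth while I refine the box pose from the saved views.

step_arm([
  {"offset":[2,-5,-1],"rot":[0,0,0],"gripper":0},
  {"offset":[4,-9,-1],"rot":[0,0,8],"gripper":0},
  {"offset":[6,-13,-1],"rot":[0,0,16],"gripper":0},
  {"offset":[7.5,-17,-1],"rot":[0,0,24],"gripper":0},
  {"offset":[8.5,-21,-1],"rot":[0,0,32],"gripper":0},
  {"offset":[9.2,-23,-1],"rot":[0,0,40],"gripper":0},
  {"offset":[9.2,-23.9,-1],"rot":[0,0,48],"gripper":0},
  {"offset":[9.2,-23.9,-1],"rot":[0,0,53.4],"gripper":0},
  {"offset":[9.2,-23.9,-1],"rot":[0,0,53.4],"gripper":0},
  {"offset":[9.2,-23.9,-1],"rot":[0,0,53.4],"gripper":0},
  {"offset":[9.2,-23.9,-1],"rot":[0,0,53.4],"gripper":0},
])

```text
time_s: 5.35
eef_pos: [460.2, -77.1, 232.4]
ee_rot: [-0.001, 0.568, 0.823, -0.0]
force: [-1.0, -0.2, -1.7]
grip_width: 0.107
grip_force: 44.3
```

```bash
cat > m4.py <<'E'
from h import *
np.set_printoptions(precision=2,suppress=True)
c,p=snap("wrist","4");print(p)
snap("top","4")
a=np.radians(20.6);X=np.array([np.cos(a),np.sin(a)]);Y=np.array([-X[1],X[0]]);S=np.array([641.6,-9.0])
for f in("top0","wrist1","wrist3","wrist4"):
    c=load(f"pics/{f}.npz");pp=(c["p"],c["q"]) if f[0]=="w" else None
    P=cloud(c,pp);q=P[...,:2]-S;x=q@X;y=q@Y;z=P[...,2]
    B=(x>-175)&(x<45)&(abs(y)<75)&(z<85)&(c["depth"]>0)
    out=[]
    # lateral outer edges by x slab from points 50<z<72
    e=[]
    for x0 in range(-140,0,20):
        s=B&(x>x0)&(x<x0+20)&(z>52)&(z<70)
        if s.sum()>30: e.append((x0+10,*np.percentile(y[s],[.5,99.5])))
    e=np.array(e);print(f,"edges x,ymin,ymax,mid\n",np.c_[e,e[:,1:].mean(1)] if len(e) else None)
    s=B&(abs(y)<45)&(z>54)&(z<64); print(" mouth x",np.percentile(x[s],[.5,1,2]) , "sill z",np.median(z[B&(x>-153)&(x<-145)&(abs(y)<40)&(z>40)]))
    s=B&(z>60)&(x>-20);print(" far end x",np.percentile(x[s],[98,99.5]) if s.sum() else None)
    s=B&(abs(y)<20)&(z>68)&(x>-40);print(" end block front x(z>68)",np.percentile(x[s],[1,3,10]) if s.sum() else None)
E
python3 m4.py
```

```text
(array([460.24, -77.06, 232.42]), array([-0.  ,  0.57,  0.82, -0.  ]))
top0 edges x,ymin,ymax,mid
 [[-130.    -56.99   57.78    0.39]
 [-110.    -56.4    57.52    0.56]
 [ -90.    -57.54   57.9     0.18]
 [ -70.    -56.88   57.31    0.22]
 [ -50.    -57.15   57.97    0.41]
 [ -30.    -57.39   57.37   -0.01]
 [ -10.    -57.52   57.66    0.07]]
 mouth x [-154.63 -154.24 -154.1 ] sill z 58.44268745847637
 far end x [21.61 23.39]
 end block front x(z>68) [2.33 3.34 4.73]
wrist1 edges x,ymin,ymax,mid
 [[-130.    -54.38   60.59    3.11]
 [-110.    -54.66   60.7     3.02]
 [ -90.    -54.51   60.41    2.95]
 [ -70.    -54.59   60.22    2.81]
 [ -50.     26.79   60.26   43.53]
 [ -30.     26.4    60.19   43.3 ]
 [ -10.     39.59   60.2    49.89]]
 mouth x [-152.37 -152.19 -151.84] sill z 57.72559897014463
 far end x [23.51 24.87]
 end block front x(z>68) [6.27 6.47 7.38]
wrist3 edges x,ymin,ymax,mid
 [[-130.    -36.     60.61   12.3 ]
 [-110.    -50.71   60.46    4.88]
 [ -90.    -54.6    60.29    2.85]
 [ -70.    -54.04   60.12    3.04]
 [ -50.    -53.     59.92    3.46]
 [ -30.    -54.9    59.82    2.46]
 [ -10.    -55.46   59.78    2.16]]
 mouth x [-151.91 -151.61 -151.13] sill z 57.8241532590105
 far end x [23.8  25.54]
 end block front x(z>68) [6.4  6.56 7.85]
wrist4 edges x,ymin,ymax,mid
 [[-130.     29.61   59.88   44.74]
 [-110.     40.16   59.81   49.98]
 [ -90.     40.24   59.7    49.97]
 [ -70.     40.36   59.54   49.95]
 [ -50.     31.36   59.32   45.34]
 [ -30.     30.52   59.34   44.93]
 [ -10.     39.63   59.27   49.45]]
 mouth x [-152.54 -152.44 -151.96] sill z 57.787654987592546
 far end x [21.86 23.21]
 end block front x(z>68) [5.43 5.74 6.39]
```

View pics/wrist4.png

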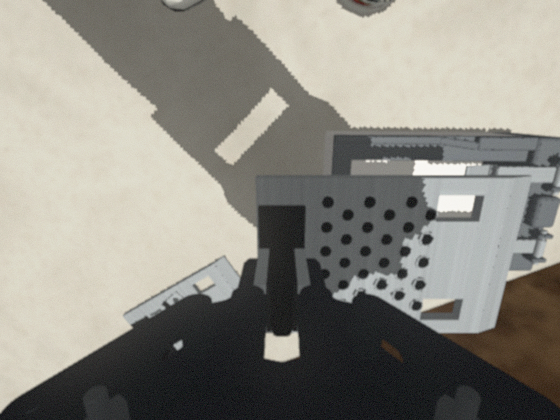

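Wrist view: the plate is parallel to the box, and the box's left wall runs along v≈135. The wrist views and the grasp offset agree that the box is about 2.3 mm further +y and 2 mm further +x than I had it.

step_arm([
  {"offset":[0.22,0.18,2],"rot":[0,0,0.4],"gripper":0},
  {"offset":[0.22,0.18,4.5],"rot":[0,0,0.4],"gripper":0},
  {"offset":[0.22,0.18,7],"rot":[0,0,0.4],"gripper":0},
  {"offset":[0.22,0.18,8.2],"rot":[0,0,0.4],"gripper":0},
  {"offset":[0.22,0.18,8.2],"rot":[0,0,0.4],"gripper":0},
  {"offset":[0.22,0.18,8.2],"rot":[0,0,0.4],"gripper":0},
])

```text
time_s: 6.05
eef_pos: [461.5, -74.7, 151.3]
ee_rot: [0.0, 0.572, 0.82, 0.0]
force: [-0.5, -0.7, -1.5]
grip_width: 0.111
grip_force: 44.3
```

```bash
cat > m5.py <<'E'
from h import *
import sys
np.set_printoptions(precision=2,suppress=True)
t=sys.argv[1]
c,p=snap("wrist",t);print(p)
a=np.radians(20.3);X=np.array([np.cos(a),np.sin(a)]);Y=np.array([-X[1],X[0]]);S=np.array([641.6+1.1,-9.0+2.9])
P=cloud(c,p);q=P[...,:2]-S;x=q@X;y=q@Y;z=P[...,2]
tq=np.array(p[0][:2])-S;print("tool in stop frame",tq@X,tq@Y)
for x0 in range(-150,20,20):
    s=(x>x0)&(x<x0+20)&(abs(z-62)<14)&(y>0)&(y<75)
    if s.sum()<30: continue
    b=np.round(y[s]).astype(int);print(x0+10,"outer",np.percentile(y[s],99.5),"z by y 36..60:",[ (k,round(float(np.median(z[s][b==k])),0)) for k in range(40,60,2) if (b==k).sum()>3])
E
python3 m5.py 5; python3 -c "
from h import *;snap('side','5')"
```

```text
(array([461.49, -74.68, 151.32]), array([0.  , 0.57, 0.82, 0.  ]))
tool in stop frame -193.75183569307697 -1.4552872416056317
-140 outer 56.73923358308371 z by y 36..60: [(40, 74.0), (42, 74.0), (44, 70.0), (46, 58.0), (48, 58.0), (50, 58.0), (52, 65.0), (54, 65.0), (56, 65.0)]
-120 outer 56.75801849343289 z by y 36..60: [(40, 74.0), (42, 74.0), (44, 70.0), (46, 58.0), (48, 58.0), (50, 58.0), (52, 65.0), (54, 65.0), (56, 65.0)]
-100 outer 56.74713443212679 z by y 36..60: [(40, 74.0), (42, 74.0), (44, 70.0), (46, 58.0), (48, 58.0), (50, 58.0), (52, 65.0), (54, 65.0), (56, 65.0)]
-80 outer 56.74685640302608 z by y 36..60: [(40, 74.0), (42, 74.0), (44, 70.0), (46, 58.0), (48, 58.0), (50, 58.0), (52, 65.0), (54, 65.0), (56, 64.0)]
-60 outer 56.75654803420448 z by y 36..60: [(40, 58.0), (42, 58.0), (44, 58.0), (46, 58.0), (48, 58.0), (50, 65.0), (52, 65.0), (54, 64.0), (56, 58.0)]
-40 outer 56.75386670795747 z by y 36..60: [(40, 58.0), (42, 58.0), (44, 58.0), (46, 58.0), (54, 58.0), (56, 58.0)]
```

View pics/wrist5.png

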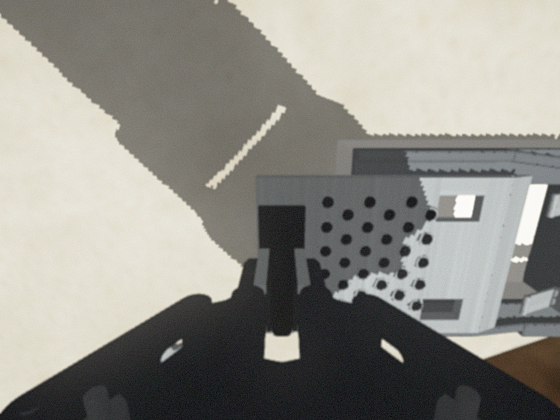

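Wrist view: the plate's front edge (u≈525) is just short of the clip tips (u≈545), and its near side runs parallel to the guide. Yaw matches and it needs 1.2 mm more +y. Now lowering.

step_arm([
  {"offset":[0.12,0,0.3],"rot":[0,0,0],"gripper":0},
  {"offset":[0.12,0,0.6],"rot":[0,0,0],"gripper":0},
  {"offset":[0.12,0,0.7],"rot":[0,0,0],"gripper":0},
  {"offset":[0.12,0,0.8],"rot":[0,0,0],"gripper":0},
  {"offset":[0.12,0,0.8],"rot":[0,0,0],"gripper":0},
])

```text
time_s: 6.65
eef_pos: [460.8, -73.5, 142.8]
ee_rot: [-0.0, 0.572, 0.82, -0.0]
force: [-0.2, -0.5, -1.9]
grip_width: 0.11
grip_force: 44.4
```

step_arm([
  {"offset":[0,0,0.03],"rot":[0,0,0],"gripper":0},
  {"offset":[0,0,0.06],"rot":[0,0,0],"gripper":0},
  {"offset":[0,0,0.06],"rot":[0,0,0],"gripper":0},
])

```text
time_s: 6.95
eef_pos: [460.8, -73.6, 142.4]
ee_rot: [0.0, 0.572, 0.82, -0.0]
force: [-0.9, -0.5, 0.4]
grip_width: 0.107
grip_force: 44.6
```

step_arm([
  {"offset":[0,0.15,0],"rot":[0,0,0],"gripper":0},
  {"offset":[0,0.3,0],"rot":[0,0,0],"gripper":0},
  {"offset":[0,0.45,0],"rot":[0,0,0],"gripper":0},
  {"offset":[0,0.6,0],"rot":[0,0,0],"gripper":0},
  {"offset":[0,0.75,0],"rot":[0,0,0],"gripper":0},
  {"offset":[0,0.9,0],"rot":[0,0,0],"gripper":0},
  {"offset":[0,1.05,0],"rot":[0,0,0],"gripper":0},
  {"offset":[0,1.2,0],"rot":[0,0,0],"gripper":0},
  {"offset":[0,1.35,0],"rot":[0,0,0],"gripper":0},
  {"offset":[0,1.5,0],"rot":[0,0,0],"gripper":0},
  {"offset":[0,1.6,0],"rot":[0,0,0],"gripper":0},
  {"offset":[0,1.6,0],"rot":[0,0,0],"gripper":0},
])

```text
time_s: 8.15
eef_pos: [476.0, -68.0, 142.4]
ee_rot: [0.0, 0.572, 0.82, 0.0]
force: [-2.3, -0.4, 3.6]
grip_width: 0.107
grip_force: 45.2
```

```bash
python3 m5.py 6
```

```text
(array([476.03, -68.01, 142.39]), array([0.  , 0.57, 0.82, 0.  ]))
tool in stop frame -177.79932065559933 -0.24357666561186875
-140 outer 56.73887121739855 z by y 36..60: [(40, 65.0), (42, 65.0), (44, 65.0), (46, 59.0), (48, 58.0), (50, 63.0), (52, 65.0), (54, 65.0), (56, 65.0)]
-120 outer 56.717259804137925 z by y 36..60: [(40, 65.0), (42, 65.0), (44, 65.0), (46, 59.0), (48, 58.0), (50, 58.0), (52, 65.0), (54, 65.0), (56, 65.0)]
-100 outer 56.73627656874907 z by y 36..60: [(40, 65.0), (42, 65.0), (44, 65.0), (46, 59.0), (48, 58.0), (50, 58.0), (52, 65.0), (54, 65.0), (56, 65.0)]
-80 outer 56.718983439507355 z by y 36..60: [(40, 65.0), (42, 65.0), (44, 65.0), (46, 59.0), (48, 58.0), (50, 58.0), (52, 65.0), (54, 65.0), (56, 64.0)]
-60 outer 56.734501864747365 z by y 36..60: [(40, 64.0), (42, 64.0), (44, 65.0), (46, 58.0), (48, 59.0), (50, 65.0), (52, 65.0), (54, 65.0), (56, 58.0)]
-40 outer 56.741778916507684 z by y 36..60: [(40, 58.0), (42, 58.0), (44, 58.0), (46, 58.0), (48, 65.0), (50, 65.0), (52, 65.0), (54, 60.0), (56, 59.0)]
```

step_arm([
  {"offset":[0,0.1,-0.03],"rot":[0,0,0],"gripper":0},
  {"offset":[0,0.25,-0.03],"rot":[0,0,0],"gripper":0},
  {"offset":[0,0.4,-0.03],"rot":[0,0,0],"gripper":0},
  {"offset":[0,0.55,-0.03],"rot":[0,0,0],"gripper":0},
  {"offset":[0,0.7,-0.03],"rot":[0,0,0],"gripper":0},
  {"offset":[0,0.85,-0.03],"rot":[0,0,0],"gripper":0},
  {"offset":[0,1.0,-0.03],"rot":[0,0,0],"gripper":0},
  {"offset":[0,1.15,-0.03],"rot":[0,0,0],"gripper":0},
  {"offset":[0,1.3,-0.03],"rot":[0,0,0],"gripper":0},
  {"offset":[0,1.45,-0.03],"rot":[0,0,0],"gripper":0},
  {"offset":[0,1.6,-0.03],"rot":[0,0,0],"gripper":0},
  {"offset":[0,1.6,-0.03],"rot":[0,0,0],"gripper":0},
])

```text
time_s: 9.4
eef_pos: [491.0, -62.4, 142.6]
ee_rot: [0.0, 0.572, 0.82, 0.0]
force: [1.0, 0.7, -1.6]
grip_width: 0.111
grip_force: 44.3
```

step_arm([
  {"offset":[0,0.1,0],"rot":[0,0,0],"gripper":0},
  {"offset":[0,0.2,0],"rot":[0,0,0],"gripper":0},
  {"offset":[0,0.3,0],"rot":[0,0,0],"gripper":0},
  {"offset":[0,0.4,0],"rot":[0,0,0],"gripper":0},
  {"offset":[0,0.5,0],"rot":[0,0,0],"gripper":0},
  {"offset":[0,0.5,0],"rot":[0,0,0],"gripper":0},
])

```text
time_s: 10.0
eef_pos: [495.6, -60.7, 142.6]
ee_rot: [0.0, 0.572, 0.82, 0.0]
force: [0.4, 0.1, -1.6]
grip_width: 0.105
grip_force: 44.3
```

step_arm([
  {"offset":[0,0.1,0.01],"rot":[0,0,0],"gripper":0},
  {"offset":[0,0.2,0.01],"rot":[0,0,0],"gripper":0},
  {"offset":[0,0.3,0.01],"rot":[0,0,0],"gripper":0},
  {"offset":[0,0.4,0.01],"rot":[0,0,0],"gripper":0},
  {"offset":[0,0.5,0.01],"rot":[0,0,0],"gripper":0},
])

```text
time_s: 10.5
eef_pos: [498.9, -59.4, 142.4]
ee_rot: [-0.002, 0.572, 0.82, -0.002]
force: [-11.3, -4.3, 4.9]
grip_width: 0.107
grip_force: 45.4
```

step_arm([
  {"offset":[0,0.1,0],"rot":[0,0,0],"gripper":0},
  {"offset":[0,0.2,0],"rot":[0,0,0],"gripper":0},
  {"offset":[0,0.3,0],"rot":[0,0,0],"gripper":0},
  {"offset":[0,0.4,0],"rot":[0,0,0],"gripper":0},
  {"offset":[0,0.5,0],"rot":[0,0,0],"gripper":0},
])

```text
time_s: 11.0
eef_pos: [503.7, -57.6, 142.4]
ee_rot: [-0.002, 0.572, 0.82, -0.001]
force: [-11.7, -5.1, 5.9]
grip_width: 0.109
grip_force: 45.4
```

step_arm([
  {"offset":[0,0.1,0],"rot":[0,0,0],"gripper":0},
  {"offset":[0,0.2,0],"rot":[0,0,0],"gripper":0},
  {"offset":[0,0.3,0],"rot":[0,0,0],"gripper":0},
  {"offset":[0,0.4,0],"rot":[0,0,0],"gripper":0},
])

```text
time_s: 11.4
eef_pos: [507.9, -56.1, 142.4]
ee_rot: [-0.001, 0.572, 0.82, -0.001]
force: [-6.5, -2.0, 2.2]
grip_width: 0.11
grip_force: 44.9
```

step_arm([
  {"offset":[0,0.1,0],"rot":[0,0,0],"gripper":0},
  {"offset":[0,0.2,0],"rot":[0,0,0],"gripper":0},
  {"offset":[0,0.3,0],"rot":[0,0,0],"gripper":0},
  {"offset":[0,0.4,0],"rot":[0,0,0],"gripper":0},
  {"offset":[0,0.5,0],"rot":[0,0,0],"gripper":0},
  {"offset":[0,0.6,0],"rot":[0,0,0],"gripper":0},
  {"offset":[0,0.7,0],"rot":[0,0,0],"gripper":0},
  {"offset":[0,0.8,0],"rot":[0,0,0],"gripper":0},
  {"offset":[0,0.9,0],"rot":[0,0,0],"gripper":0},
])

```text
time_s: 12.3
eef_pos: [516.3, -53.0, 142.4]
ee_rot: [-0.001, 0.572, 0.82, -0.001]
force: [-8.6, -3.7, 3.2]
grip_width: 0.104
grip_force: 45.2
```

```bash
python3 m5.py 7 | head -2; python3 -c "
from h import *
c,p=snap('top','7');cv2.imwrite('pics/crop7.png',cv2.resize(c['color'][150:270,225:345,::-1],(600,600),interpolation=cv2.INTER_CUBIC))"
```

```text
(array([516.26, -53.02, 142.41]), array([-0.  ,  0.57,  0.82, -0.  ]))
tool in stop frame -134.86324573971334 -0.14394726820415116
```

View pics/wrist7.png

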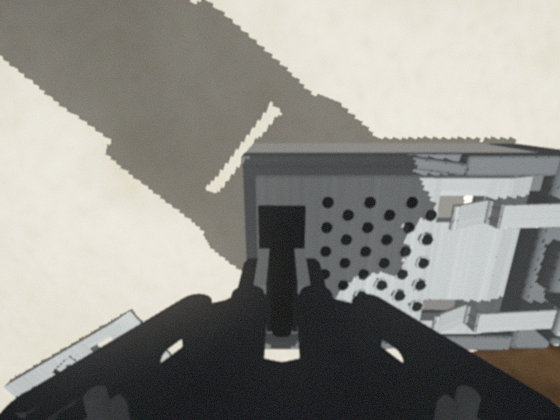

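The clips ride on the plate at (470,213) and (460,320), at the rim of the slots. About 8 mm remain, so I'll creep forward and watch the force.

step_arm([
  {"offset":[0,0.05,0],"rot":[0,0,0],"gripper":0},
  {"offset":[0,0.1,0],"rot":[0,0,0],"gripper":0},
  {"offset":[0,0.15,0],"rot":[0,0,0],"gripper":0},
  {"offset":[0,0.2,0],"rot":[0,0,0],"gripper":0},
  {"offset":[0,0.25,0],"rot":[0,0,0],"gripper":0},
  {"offset":[0,0.3,0],"rot":[0,0,0],"gripper":0},
])

```text
time_s: 13.0
eef_pos: [519.2, -52.0, 142.4]
ee_rot: [-0.001, 0.572, 0.82, -0.001]
force: [-6.0, -2.1, 2.9]
grip_width: 0.106
grip_force: 45.0
```

step_arm([
  {"offset":[0,0.05,0],"rot":[0,0,0],"gripper":0},
  {"offset":[0,0.1,0],"rot":[0,0,0],"gripper":0},
  {"offset":[0,0.15,0],"rot":[0,0,0],"gripper":0},
  {"offset":[0,0.15,0],"rot":[0,0,0],"gripper":0},
])

```text
time_s: 13.4
eef_pos: [521.7, -51.2, 142.5]
ee_rot: [0.0, 0.572, 0.82, 0.0]
force: [1.0, 0.7, -2.1]
grip_width: 0.106
grip_force: 44.5
```

step_arm([
  {"offset":[0,0.05,0],"rot":[0,0,0],"gripper":0},
  {"offset":[0,0.1,0],"rot":[0,0,0],"gripper":0},
  {"offset":[0,0.1,0],"rot":[0,0,0],"gripper":0},
])

```text
time_s: 13.7
eef_pos: [522.4, -50.9, 142.5]
ee_rot: [0.0, 0.572, 0.82, 0.0]
force: [1.2, 0.6, -1.0]
grip_width: 0.111
grip_force: 44.6
```

The force dropped to zero, so both clips have snapped down. Now I'll feel for the stop.

step_arm([
  {"offset":[0,0.03,0],"rot":[0,0,0],"gripper":0},
  {"offset":[0,0.06,0],"rot":[0,0,0],"gripper":0},
  {"offset":[0,0.06,0],"rot":[0,0,0],"gripper":0},
])

```text
time_s: 14.0
eef_pos: [522.9, -50.7, 142.5]
ee_rot: [0.0, 0.572, 0.82, 0.0]
force: [-0.2, -0.6, -1.3]
grip_width: 0.11
grip_force: 44.7
```

step_arm([
  {"offset":[0,0.03,0],"rot":[0,0,0],"gripper":0},
  {"offset":[0,0.06,0],"rot":[0,0,0],"gripper":0},
  {"offset":[0,0.06,0],"rot":[0,0,0],"gripper":0},
])

```text
time_s: 14.3
eef_pos: [523.4, -50.5, 142.5]
ee_rot: [0.0, 0.572, 0.82, 0.0]
force: [-0.3, 0.1, -0.2]
grip_width: 0.107
grip_force: 44.7
```

step_arm([
  {"offset":[0,0.03,0],"rot":[0,0,0],"gripper":0},
  {"offset":[0,0.06,0],"rot":[0,0,0],"gripper":0},
  {"offset":[0,0.06,0],"rot":[0,0,0],"gripper":0},
])

```text
time_s: 14.6
eef_pos: [523.7, -50.4, 142.5]
ee_rot: [-0.0, 0.572, 0.82, -0.0]
force: [-4.3, -1.4, 1.9]
grip_width: 0.108
grip_force: 45.0
```

step_arm([
  {"offset":[0,0.03,0],"rot":[0,0,0],"gripper":0},
  {"offset":[0,0.06,0],"rot":[0,0,0],"gripper":0},
  {"offset":[0,0.06,0],"rot":[0,0,0],"gripper":0},
])

```text
time_s: 14.9
eef_pos: [523.8, -50.4, 142.5]
ee_rot: [-0.001, 0.572, 0.82, -0.001]
force: [-8.4, -3.2, 3.5]
grip_width: 0.109
grip_force: 45.4
```

The stop is felt: motion stalls and force rises. I'll relax the push, set the plate down and release.

step_arm([
  {"offset":[0,-0.05,0.02],"rot":[0,0,0],"gripper":0},
  {"offset":[0,-0.08,0.03],"rot":[0,0,0],"gripper":0},
  {"offset":[0,-0.08,0.03],"rot":[0,0,0],"gripper":0},
  {"offset":[0,-0.08,0.03],"rot":[0,0,0],"gripper":1.5},
  {"offset":[0,-0.08,0.03],"rot":[0,0,0],"gripper":2.5},
  {"offset":[0,-0.08,0.03],"rot":[0,0,0],"gripper":3.5},
  {"offset":[0,-0.08,0.03],"rot":[0,0,0],"gripper":4},
  {"offset":[0,-0.08,0.03],"rot":[0,0,0],"gripper":4},
  {"offset":[0,-0.08,0.03],"rot":[0,0,0],"gripper":4},
])

```text
time_s: 15.8
eef_pos: [523.8, -50.3, 142.2]
ee_rot: [0.0, 0.572, 0.82, 0.0]
force: [0.2, 0.7, -0.2]
grip_width: 0.47
grip_force: 0.0
```

step_arm([
  {"offset":[0,0,-0.5],"rot":[0,0,0],"gripper":4},
  {"offset":[0,0,-2],"rot":[0,0,0],"gripper":4},
  {"offset":[0,0,-4],"rot":[0,0,0],"gripper":4},
  {"offset":[0,0,-7],"rot":[0,0,0],"gripper":4},
  {"offset":[0,0,-10],"rot":[0,0,0],"gripper":4},
  {"offset":[0,0,-13],"rot":[0,0,0],"gripper":4},
  {"offset":[0,0,-15],"rot":[0,0,0],"gripper":4},
  {"offset":[0,0,-15],"rot":[0,0,0],"gripper":4},
])

```text
time_s: 16.6
eef_pos: [524.4, -50.5, 295.2]
ee_rot: [0.003, 0.572, 0.82, 0.001]
force: [-0.2, 0.5, -1.0]
grip_width: 0.471
grip_force: 0.0
```

```bash
cat > m8.py <<'E'
from h import *
np.set_printoptions(precision=2,suppress=True)
c,p=snap("wrist","8");print(p)
a=np.radians(20.3);X=np.array([np.cos(a),np.sin(a)]);Y=np.array([-X[1],X[0]]);S=np.array([642.7,-6.1])
P=cloud(c,p);q=P[...,:2]-S;x=q@X;y=q@Y;z=P[...,2]
f=(z>90)&(z<104)&(abs(x+127)<15)&(abs(y)<30);print("fin",f.sum(),np.median(x[f]),np.median(y[f]),np.median(z[f]))
for x0,x1 in((-110,-60),(-22,-12)):
    s=(x>x0)&(x<x1)&(abs(y)<15)&(abs(z-62)<8);print(x0,s.sum(),np.median(z[s]) if s.any() else 0)
for k in(30,-30):
    print("clip",k,[(xx,round(float(np.median(z[s])),1)) for xx in range(-60,12,6) for s in [(abs(x-xx)<3)&(abs(y+.75-k)<4)&(z>40)&(z<95)] if s.sum()>3])
E
python3 m8.py
```

```text
(array([524.38, -50.49, 295.21]), array([0.  , 0.57, 0.82, 0.  ]))
fin 530 -126.5856562286803 1.4591623155751667 97.53949154930345
-110 1402 65.42879546528619
-22 278 65.06621780604402
clip 30 [(-60, 65.6), (-54, 70.2), (-48, 69.3), (-42, 67.4), (-36, 65.1), (-30, 71.2), (-24, 72.2), (-18, 72.4), (-12, 72.5), (-6, 72.3), (0, 72.3), (6, 72.2)]
clip -30 [(-60, 65.5), (-54, 70.6), (-48, 69.5), (-42, 67.1), (-36, 64.7), (-30, 71.3), (-24, 72.1), (-18, 72.0), (-12, 72.2), (-6, 72.2), (0, 72.1), (6, 72.3)]
```

View pics/wrist8.png

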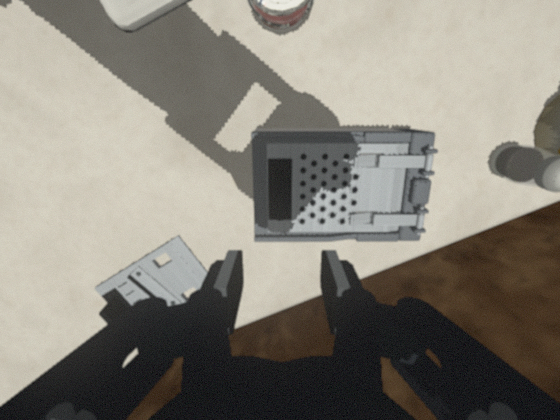

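The plate is flat (top at 65 mm) against the end block. Both clip arms are level (72 mm throughout) with their teeth in the slots near (360,161) and (360,218), and the gripper is clear. Handing in.

```bash
python3 -c "
from rig import *;print(finish_job())"
```

```text
the job is handed in; nothing more can be done
None
```

The grater plate is flat on the ledges and home against the stop, with both clips down in its slots and the gripper clear; I never touched the other items, and handed in at about 17 s (no verdict was returned).

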